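# Point out a sample transfer and call for it

## Robot

A 6-joint arm with a two-finger parallel gripper is mounted at the origin on the work surface. World frame = base frame: x ahead of the robot, y to its left, z up, the work surface at z = 0. Lengths are in mm, angles in rad, forces in N, time in s.
With the tool pointing down it reaches from about 275 to 750 mm from the base axis. Payload 10.2 kg.
Tool frame: the origin (TCP) lies at the very end of the fingers, on their centre line; the grasp point (between the pads) lies 19 mm behind it; z points along the fingers, y is the direction in which the jaws open and shut (so a half turn about z gives the same grasp; the last joint's range is limited). The gripper opens to 85 mm and grips with 20 to 120 N. Pads are 22 mm wide; open, the fingers measure 114 mm over their backs; the gripper's body (76 mm by 85 mm) begins 54 mm behind the grasp point. The pads swing forward as they close: fully open they stand 13 mm farther back than shut.
Start: joints at [1.039, 0.313, 1.498, -0, 1.331, -0.223], TCP at [159.568, 500.169, 231.294] pointing down, gripper open.
Joint ranges: [-2.94, 2.94], [-0.97, 2.17], [0.19, 2.56], [-1.23, 4.37], [0.02, 3.11], [-2.88, 2.88]. Speed limits (rad/s): [2.39, 2.39, 3.01, 3.14, 3.14, 3.14].

## Interface

Orientations are given as a unit quaternion [w, x, y, z].
In Python, from rig import sensors, imaging, ctrl gives the robot as it stands.
- The arm moves only by the shell command python3 -m creep 'ROWS' [FORCE]. ROWS is JSON, a list of rows, each an object with "grip": the finger opening in mm, from 0 to 85.4; "linear": the shift along the tool's x, y, z in mm, a list of three; "rot": the turn, a rotation vector about the tool's x, y, z in rad, a list of three. A call has 1 to 12 rows; each row shifts and turns the commanded pose from where the row before left it, along the tool's axes as they then stand; what a row does not reach is not made up. A row lasts 1/12 s, in which the tool goes at most 41.7 mm and 7.16 degrees, less where a joint would pass 70% of its speed; a pose out of reach is approached as far as the arm can. A call with a gripper value outside its range is refused whole. The fingers move at their own pace and stop on an object; FORCE is the grip in N (left out, the last holds). Time passes only in rows, so rows that do not move let the fingers close. It gives the time, the measured TCP pose, the force and the opening at its end, in the units of the state.
- sensors.sense(): the state, without advancing time (a new reading comes with each control period).
- imaging.capture(name): name is "scene" or "top"; returns (picture, depth): 400x640x3 uint8, red, green, blue; 400x640 float32, mm along the optical axis (not along the pixel's ray), 0 where there is no reading.
- imaging.camera_params(name): a dict with "intrinsics" (3x3 intrinsics, pixels), "R" (3x3) and "t" (3): a world point X has camera coordinates R X + t. Camera axes: x right, y down, z forward; pixel columns grow to the right and rows downward; lengths in mm; the calibration is good to about 2 mm. A picture is of the moment at which its call begins. camera_params takes no time and is no camera call.
- ctrl.finish_job(): hands the job in, once; it reports no verdict.
The state is a dict: "time_s": time; "joints": joint angles; "dq": joint speeds; "tau": joint torques, N m; "eef_pos": TCP position; "ee_rot": TCP orientation; "force": force on the tool from outside, world axes, zero at the start; "wrist_torque": the same for the moment, N m; "grip_width": opening from 0.0 (shut) to 1.0 (fully open).
Only numpy, scipy, OpenCV 4.12 (cv2) and the standard library are available. Lean on these libraries where they do the work, as an engineer would, in place of code of your own. Each camera call takes 0.05 s, during which the arm holds its last target.

## Task

Show the watching colleague which sample to move where: point from straight above at the shortest tube in the rack, holding the fingertips a centimetre or two over the middle of its stopper for two seconds, then point in the same way at the empty well of the block heater. Then press the call button fully down and let it come up again. Do not touch the rack, the heater, their tubes and blocks or the small things standing around them, do not bring the fingertips down close over any other tube or occupied well, and lift or shift nothing.

Things in the scene. Friction and masses are not known exactly. Their poses are not given: they have to be found in the camera images.
- tube_short: the SHORTEST of the four stoppered tubes in the rack: white tube 16 mm across with a grey stopper 19 mm across, 80 mm tall, loose in its hole. Origin: centre of its underside (10 mm above the table), z up
- tube_short_top (a point): centre of the top face of the shortest tube's stopper (about 90 mm above the table)
- rack: white tube rack, fixed, 70 (x) x 250 (y) mm, top plate 52 mm above the table. Origin: centre of its underside. One row of four holes along its y axis at y = -82.5, -27.5, 27.5 and 82.5 mm, each with one tube; which tube stands where varies. Between neighbours there is room for closed fingers, not for an open gripper
- heater: grey block heater, fixed, 110 (x) x 250 (y) mm, 50 mm tall. Origin: centre of its underside. Four aluminium blocks, each 46 x 46 x 30 mm, stand on it in one row along its y axis at y = -82.5, -27.5, 27.5, 82.5 mm; which block stands where varies. Rack and heater may stand either way round, left or right
- well_empty: the aluminium block whose well is EMPTY: an open hole 18 mm across and 25 mm deep in its top. Fixed. Origin: centre of its underside, 50 mm above the table
- well_empty_mouth (a point): centre of the empty well's mouth, in the block's top face, 80 mm above the table
- call (a joint): travel of the call button: 0 up, 0.006 m fully down; a spring pushes it back, fully down takes 4 N
- call_top (a point): centre of the top of the call button: a white round push button 32 mm across in a small grey housing, standing alone on the robot's side of the rack and heater, about in the middle; its top is 22 mm above the table when up; it is pressed straight down
- tube_a: one of the three longer tubes in the rack, like the shortest but 115 mm tall. Origin: centre of its underside, 10 mm above the table
- tube_b: one of the three longer tubes in the rack, like the shortest but 123 mm tall. Origin: centre of its underside, 10 mm above the table
- tube_c: one of the three longer tubes in the rack, like the shortest but 131 mm tall. Origin: centre of its underside, 10 mm above the table
- well_a: an aluminium block whose well is OCCUPIED by a stoppered tube rising 30 mm above the block's top (110 mm above the table). Fixed. Origin: centre of the block's underside, 50 mm above the table
- well_b: an aluminium block whose well is OCCUPIED by a stoppered tube rising 30 mm above the block's top (110 mm above the table). Fixed. Origin: centre of the block's underside, 50 mm above the table
- well_c: an aluminium block whose well is OCCUPIED by a stoppered tube rising 30 mm above the block's top (110 mm above the table). Fixed. Origin: centre of the block's underside, 50 mm above the table
- dropper1: bystander, loose: amber glass dropper bottle, 44 mm across, 101 mm tall with its rubber bulb. Origin: centre of its underside
- dropper2: bystander, loose: another such dropper bottle. Origin: centre of its underside
- dropper3: bystander, loose: another such dropper bottle. Origin: centre of its underside
- flask: bystander, loose: empty conical glass flask, 88 mm across, 124 mm tall. Origin: centre of its underside
- petri: bystander, loose: shut petri dish, 94 mm across, 19 mm tall. Origin: centre of its underside
- beaker: bystander, loose: empty small glass beaker, 60 mm across, 75 mm tall. Origin: centre of its underside
- slidebox: bystander, loose: grey slide box, 85 x 40 x 32 mm. Origin: centre of its underside

How it is judged (in metres and radians):
On the way, in this order (a step that is already met when the one before it is completed fails the run):
1. the fingertips are held just above the shortest tube's stopper (horizontal distance between the grasp point and tube_short_top below 0.017 m and z of the grasp point in the frame of tube_short_top between 0.016 and 0.065 m), for 1.2 s.
2. the fingertips are held just above the mouth of the empty well (horizontal distance between the grasp point and well_empty_mouth below 0.017 m and z of the grasp point in the frame of well_empty_mouth between 0.016 and 0.065 m), for 1.2 s.
3. the call button is pressed down by the fingertips (value of joint call above 0.0042 m and horizontal distance between the grasp point and call_top below 0.025 m), for 0.05 s.
At the end, for the whole second after the job is handed in: The call button is up again (within 1.5 mm), all four tubes stand upright (within 0.15 rad) and at rest in the rack and, like the bystanders, are within 10 mm of where they began (value of joint call below 0.0015 m and distance of each of tube_short, tube_a, tube_b, tube_c, dropper1, dropper2, dropper3, flask, petri, beaker, slidebox from where it was at the start of the episode below 0.01 m and angle between each of tube_short, tube_a, tube_b, tube_c's own z axis and vertical below 0.15 rad and linear speed of each of tube_short, tube_a, tube_b, tube_c below 0.03 m/s); the robot touches nothing.
It fails at once if a tube in the rack or a bystander is shifted, lifted or carried by more than 10 mm (distance of any of tube_short, tube_a, tube_b, tube_c, dropper1, dropper2, dropper3, flask, petri, beaker, slidebox from where it was at the start of the episode above 0.01 m).
It fails at once if the robot touches the rack or a tube (contact force between any of the fingers, the arm and tube_short above 0.5 N or contact force between any of the fingers, the arm and tube_a above 0.5 N or contact force between any of the fingers, the arm and tube_b above 0.5 N or contact force between any of the fingers, the arm and tube_c above 0.5 N or contact force between any of the fingers, the arm and rack above 0.5 N).
It fails at once if the robot touches the heater or one of its blocks (contact force between any of the fingers, the arm and heater above 0.5 N or contact force between any of the fingers, the arm and well_empty above 0.5 N or contact force between any of the fingers, the arm and well_a above 0.5 N or contact force between any of the fingers, the arm and well_b above 0.5 N or contact force between any of the fingers, the arm and well_c above 0.5 N).
It fails at once if the robot touches a bystander (contact force between any of the fingers, the arm and dropper1 above 0.5 N or contact force between any of the fingers, the arm and dropper2 above 0.5 N or contact force between any of the fingers, the arm and dropper3 above 0.5 N or contact force between any of the fingers, the arm and flask above 0.5 N or contact force between any of the fingers, the arm and petri above 0.5 N or contact force between any of the fingers, the arm and beaker above 0.5 N or contact force between any of the fingers, the arm and slidebox above 0.5 N).
It fails at once if a wrong tube or an occupied well is pointed at: the fingertips come closer than about 25 mm over its stopper ((horizontal distance between the grasp point and tube_a below 0.015 m and z of the grasp point in the frame of tube_a below 0.159 m) or (horizontal distance between the grasp point and tube_b below 0.015 m and z of the grasp point in the frame of tube_b below 0.167 m) or (horizontal distance between the grasp point and tube_c below 0.015 m and z of the grasp point in the frame of tube_c below 0.175 m) or (horizontal distance between the grasp point and well_a below 0.015 m and z of the grasp point in the frame of well_a below 0.104 m) or (horizontal distance between the grasp point and well_b below 0.015 m and z of the grasp point in the frame of well_b below 0.104 m) or (horizontal distance between the grasp point and well_c below 0.015 m and z of the grasp point in the frame of well_c below 0.104 m)).
It also fails if it takes over 51 s, if anything falls off the work surface, if the arm or the gripper's body presses on something with over 40 N, if the wrist force passes 120 N, or if a joint passes its speed limit or range.

## Working session

There is one attempt and no reset: what is moved stays moved. The work goes in short steps, Python scripts to look and compute and a shell command to move; the robot and the scene stay as the last step left them, time stands still between calls to the robot, and variables do not carry over. Pictures are saved under pics/ and viewed, and the job is handed in when it is done.

```bash
ls; mkdir -p pics; python3 - <<'E'
from rig import sensors, imaging
import cv2, numpy as np
print(sensors.sense())
for n in ("scene","top"):
    p,d=imaging.capture(n); cv2.imwrite(f"pics/{n}0.png",p[:,:,::-1]); np.savez(f"{n}0.npz",p=p,d=d)
    c=imaging.camera_params(n); print(n,c)
E
```

```text
pics
{'time_s': 0.0, 'joints': array([ 1.03857323e+00,  3.13444861e-01,  1.49844789e+00,  2.26842556e-05,
        1.33097862e+00, -2.23355545e-01]), 'dq': array([ 0.00020698,  0.00336274,  0.00019582,  0.00011611, -0.00072781,
       -0.00162713]), 'tau': array([-2.71696417e-04, -4.12265432e+01, -2.59744620e+01, -1.99240853e-04,
        4.16940398e-03, -9.90305352e-06]), 'eef_pos': array([159.44083417, 499.93630573, 230.73363045]), 'ee_rot': array([-2.46078805e-04,  1.53823278e-01,  9.88098168e-01, -5.90213665e-04]), 'force': array([-0.45891943,  0.0915306 ,  0.54860945]), 'wrist_torque': array([ 0.03082859, -0.00906055, -0.0486697 ]), 'grip_width': 0.9996765989945207}
scene {'intrinsics': array([[459.87873293,   0.        , 316.35263324],
       [  0.        , 459.87873293, 207.9004973 ],
       [  0.        ,   0.        ,   1.        ]]), 'R': array([[-0.2669328 ,  0.96367094, -0.00923042],
       [ 0.65191319,  0.17350667, -0.73817656],
       [-0.70975776, -0.20306097, -0.67454441]]), 't': array([ 215.65861312, -282.99495821, 1596.1185987 ])}
top {'intrinsics': array([[394.9047365 ,   0.        , 324.47262947],
       [  0.        , 394.9047365 , 195.56522981],
       [  0.        ,   0.        ,   1.        ]]), 'R': array([[ 0.00116816, -0.99998308,  0.00569878],
       [-0.99287671, -0.00183878, -0.11913214],
       [ 0.1191406 , -0.00551902, -0.99286205]]), 't': array([ -42.26264008,  599.19561542, 1031.14587002])}
```

View pics/scene0.png

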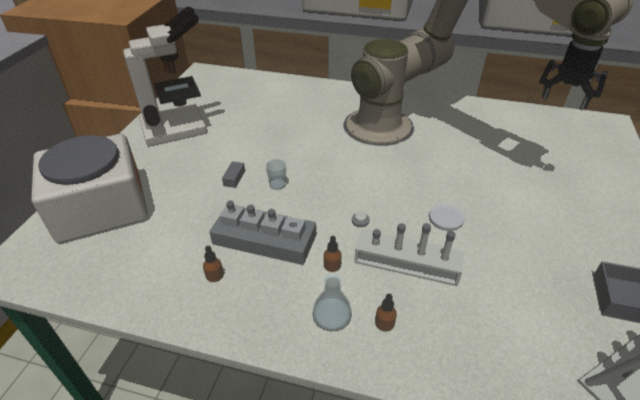

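View pics/top0.png

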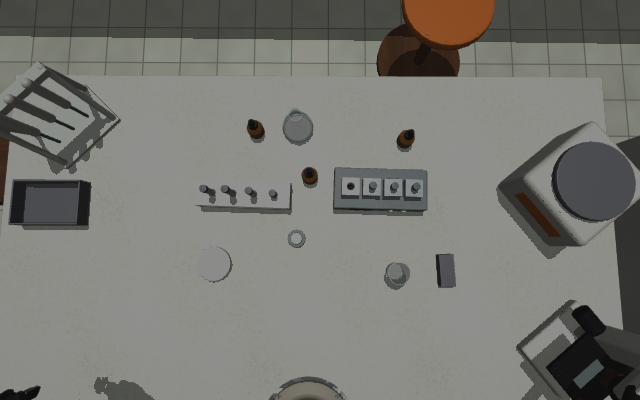

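The top view shows the rack on the left, with the shortest tube at the inner end near (273,194). The heater is on the right, with its empty well at the inner end near (351,187), and the button is at (297,238). The scene view agrees: short tube at (376,236), empty well at (293,225). Next I measure these.

```bash
cat > h.py <<'E'
import numpy as np, cv2
from rig import imaging
def ray(n,u,v,z):
    c=imaging.camera_params(n);R,t,K=c["R"],c["t"],c["intrinsics"]
    o=-R.T@t; d=R.T@np.linalg.inv(K)@np.array([u,v,1.]); return o+d*(z-o[2])/d[2]
def pix(n,X):
    c=imaging.camera_params(n);p=c["intrinsics"]@(c["R"]@np.array(X,float)+c["t"]);return p[:2]/p[2]
def cloud(n,d):
    c=imaging.camera_params(n);v,u=np.mgrid[:400,:640]
    P=np.stack([u,v,np.ones_like(u)],-1)@np.linalg.inv(c["intrinsics"]).T*d[...,None]
    return (P-c["t"])@c["R"]
E
python3 - <<'E'
from h import *
t=np.load("top0.npz");s=np.load("scene0.npz")
for n,a,b in(("top",t,(185,150,255,100)),("scene",s,(205,190,270,100))):
    im=a["p"][:,:,::-1]; x,y,w,h=b; cv2.imwrite(f"pics/{n}z.png",cv2.resize(im[y:y+h,x:x+w],None,fx=3,fy=3,interpolation=cv2.INTER_CUBIC))
    C=cloud(n,a["d"])
    for lo,hi in((83,96),(72,87),(100,150),(15,30)):
        m=((C[...,2]>lo)&(C[...,2]<hi)).astype(np.uint8)
        if n=="scene" : m[:190]=0;m[:,:200]=0;m[:,480:]=0
        else: m[:,:180]=0;m[:,460:]=0;m[300:]=0
        k,l,st,ce=cv2.connectedComponentsWithStats(m)
        print(n,lo,hi)
        for i in range(1,k):
            if st[i,4]>5:
                q=C[l==i]; print(ce[i].round(1),st[i,4],np.median(q,0).round(0),q[:,2].max().round(0))
E
```

```text
top 83 96
[295.1 113.2] 11 [811.  36.  90.] 96.0
[296.1 123.2] 35 [783.  33.  89.] 95.0
[252. 124.] 8 [780. 149.  91.] 94.0
[409.4 133.9] 10 [ 755. -263.   90.] 96.0
[309.3 172.8] 6 [650.  -2.  90.] 96.0
[209.8 191.2] 13 [602. 252.  88.] 96.0
[272.1 192.8] 44 [599.  93.  90.] 94.0
[412.  189.6] 7 [ 608. -266.   87.] 96.0
[231.1 192.6] 9 [600. 197.  88.] 95.0
top 72 87
[296.8 124.1] 90 [782.  31.  78.] 87.0
[252.8 124.8] 49 [782. 146.  77.] 85.0
[408.3 134.9] 45 [ 756. -262.   76.] 87.0
[308.7 173. ] 46 [652.  -1.  77.] 86.0
[350.5 185.7] 278 [ 619. -110.   81.] 86.0
[371.3 186.8] 273 [ 614. -162.   81.] 86.0
[392.3 187.6] 266 [ 612. -216.   80.] 86.0
[413.  187.7] 268 [ 614. -269.   81.] 86.0
[211.  191.3] 12 [604. 252.  79.] 85.0
[232.2 192.4] 8 [601. 197.  82.] 86.0
[252.8 193.4] 10 [598. 144.  80.] 83.0
[399.7 272.9] 88 [ 398. -235.   75.] 79.0
top 100 150
[294.9 114.8] 136 [799.  35. 122.] 129.0
[250.3 120.6] 19 [786. 152. 103.] 106.0
[411.1 131. ] 18 [ 760. -265.  102.] 105.0
[308.1 170.2] 17 [657.   1. 102.] 106.0
[372.6 184.9] 44 [ 617. -163.  110.] 114.0
[394.4 185.5] 49 [ 61
[... 1773 characters left out ...]
271.4 212.5] 60 [ 620. -164.  111.] 116.0
[400.7 228.9] 97 [606. 146. 122.] 130.0
[425.3 231.2] 135 [607. 201. 131.] 147.0
[449.6 237.6] 121 [610. 255. 127.] 138.0
[332.7 237.1] 21 [655.  -3. 103.] 107.0
[207.7 247.2] 24 [ 759. -268.  103.] 106.0
[332.4 283.2] 288 [795.  32. 117.] 129.0
[388.8 295.5] 29 [785. 149. 103.] 106.0
scene 15 30
[446.7 215.3] 668 [418. 255.  19.] 23.0
[360.3 217.4] 137 [489.  34.  22.] 29.0
[264.  249.3] 405 [ 669. -170.   22.] 30.0
[356.5 257.3] 14 [630.  53.  21.] 27.0
[332.5 265. ] 71 [671.   4.  22.] 29.0
[214.8 274.8] 73 [ 773. -255.   23.] 29.0
[456.8 279.5] 24 [639. 291.  22.] 29.0
[331.5 322. ] 204 [829.  40.  22.] 30.0
[384.3 324.1] 83 [802. 149.  23.] 29.0
```

```bash
ls pics
```

```text
scene0.png
scenez.png
top0.png
topz.png
```

View pics/topz.png

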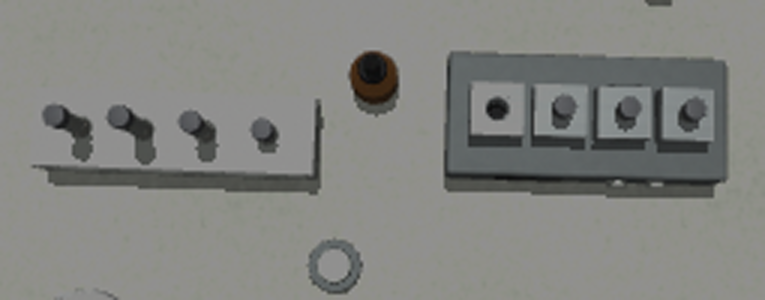

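View pics/scenez.png

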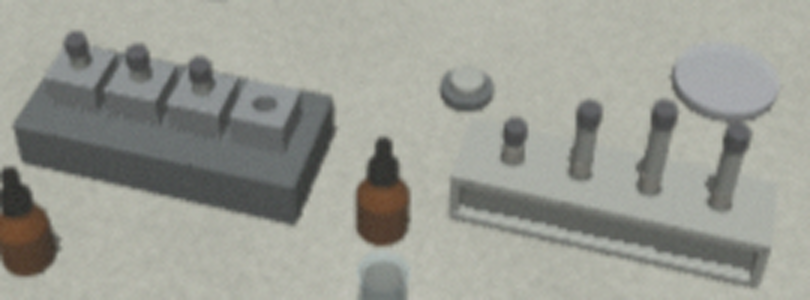

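The zoom confirms it. The shortest stopper is at about (272.5,193) in the top view and (376,233) in the scene view. The only dark open hole is at (350.5,186) in the top view and (293,224) in the scene view. I'll cast rays onto planes at the known heights.

```bash
python3 - <<'E'
from h import *
t=np.load("top0.npz")["p"];s=np.load("scene0.npz")["p"]
def dark(im,x,y,r,lo,hi=256,bright=False):
    g=cv2.cvtColor(im,cv2.COLOR_RGB2GRAY).astype(float)[y-r:y+r+1,x-r:x+r+1]
    m=(g>lo) if bright else (g<lo)
    k,l,st,ce=cv2.connectedComponentsWithStats(m.astype(np.uint8))
    i=1+np.argmax(st[1:,4]); return ce[i]+[x-r,y-r],st[i,4]
def show(n,im,x,y,r):
    g=cv2.cvtColor(im,cv2.COLOR_RGB2GRAY)[y-r:y+r+1,x-r:x+r+1]; print(n,x-r,y-r);print(g)
show("top",t,351,186,6);show("scene",s,293,224,6);show("top",t,273,193,6);show("scene",s,376,234,7)
show("top",t,297,238,9)
E
```

```text
top 345 180
[[144 144 144 144 143 142 143 143 143 143 143 143 143]
 [144 144 143 144 144 143 144 144 142 143 142 143 143]
 [144 144 144 143 118  94  97 131 142 122 143 143 143]
 [144 143 130  74  52  47  48  65 109 142 142 142 143]
 [144 142  94  33  43  30  37  49  54 122 144 144 143]
 [144 142  52  19  17  17  20  31  44  85 143 143 142]
 [144 142  36  15  33  32  32  19  33  84 144 143 144]
 [144 142  55  32  33  33  32  34  37  89 144 143 144]
 [144 143 118  33  33  34  33  37  94 131 144 143 144]
 [144 144 142 117  49  50  50  69 122 143 144 143 144]
 [144 144 144 143 140 131 140 141 142 144 143 143 143]
 [144 144 144 144 144 143 144 145 144 143 144 144 144]
 [143 143 143 144 145 143 144 144 144 144 144 144 144]]
scene 287 218
[[143 152 150 147 148 153 152 155 159 161 163 164 163]
 [147 145 150 149 149 150 150 151 150 154 151 155 152]
 [150 145 148 147 150 149 150 150 150 147 150 149 151]
 [148 151 149 149 141 145 142 141 147 145 146 149 150]
 [151 150 146 131 120 116 121 117 122 132 143 147 146]
 [148 142 124 104  95 102 102 103 101 110 137 149 147]
 [148 138 105  90  94  97  9
[... 2897 characters left out ...]
 144 144 144 144 144 144 129  87 101  99 112
  143]
 [ 94 101 100 142 144 144 144 143 144 144 144 144 143  85 100 101  97 114
  143]
 [114 101 100 117 144 143 144 144 144 144 143 144 141  54 101 103  79 142
  143]
 [ 85  98  98 100 105 144 143 144 144 143 143 139  78  99 102  99  73 142
  142]
 [139  86 100  98  98  82 127 142 144 138 105  65  99 101 101  71 141 143
  143]
 [140  81  82  99  98  97 100  64  77  64 100  97 100 101  79  70 143 143
  143]
 [142 138 136  77 101  99  99  98  97  97  99 100  98  79  88 141 143 141
  143]
 [143 141 140 138  84  86  89 100 100  98  97  75  60  86 141 143 142 143
  144]
 [142 143 143 143 141 138  82  80  69  69  70  83  84 141 144 144 143 143
  144]]
```

```bash
python3 - <<'E'
from h import *
for nm,z,a,b in(("short",90,(271.6,192.5),(376.3,231.3)),("well",80,(350.2,186),(292.9,224)),("btn",22,(295.9,238),(360.5,216.5))):
    print(nm,ray("top",*a,z).round(1),ray("scene",*b,z).round(1))
# stopper tops of long tubes
for a,z in (((248.4,190.3),125),((225.6,189.1),141),((204.1,188.6),133),((372.6,184.9),110)): print(ray("top",*a,z).round(1))
E
```

```text
short [600.4  94.6  90. ] [597.3  90.4  90. ]
well [ 619.1 -107.9   80. ] [ 615.2 -112.3   80. ]
btn [485.3  35.6  22. ] [485.4  33.4  22. ]
[601.4 147.5 125. ]
[602.1 200.  141. ]
[604.3 254.8 133. ]
[ 617.7 -162.4  110. ]
```

```bash
python3 -m creep '[{"grip":0,"linear":[0,0,0],"rot":[0,0,0.12]},{"grip":0,"linear":[0,0,0],"rot":[0,0,0.12]},{"grip":0,"linear":[0,0,0],"rot":[0,0,0.12]},{"grip":0,"linear":[0,0,0],"rot":[0,0,0.12]},{"grip":0,"linear":[0,0,0],"rot":[0,0,0.12]},{"grip":0,"linear":[0,0,0],"rot":[0,0,0.12]},{"grip":0,"linear":[0,0,0],"rot":[0,0,0.12]},{"grip":0,"linear":[0,0,0],"rot":[0,0,0.12]},{"grip":0,"linear":[0,0,0],"rot":[0,0,0.12]},{"grip":0,"linear":[0,0,0],"rot":[0,0,0.12]},{"grip":0,"linear":[0,0,0],"rot":[0,0,0.062]},{"grip":0,"linear":[0,0,0],"rot":[0,0,0]}]'
```

```text
time_s: 1.1
eef_pos: [159.5, 500.0, 231.0]
ee_rot: [0.0, 0.708, 0.706, -0.0]
force: [-0.2, -0.2, -0.5]
grip_width: 0.001
```

```bash
python3 -m creep '[{"grip":0,"linear":[-20,22,0],"rot":[0,0,0]},{"grip":0,"linear":[-20,22,0],"rot":[0,0,0]},{"grip":0,"linear":[-20,22,0],"rot":[0,0,0]},{"grip":0,"linear":[-20,22,0],"rot":[0,0,0]},{"grip":0,"linear":[-20,22,0],"rot":[0,0,0]},{"grip":0,"linear":[-20,22,0],"rot":[0,0,0]},{"grip":0,"linear":[-20,22,0],"rot":[0,0,0]},{"grip":0,"linear":[-20,22,0],"rot":[0,0,0]},{"grip":0,"linear":[-20,22,0],"rot":[0,0,0]},{"grip":0,"linear":[-20,22,0],"rot":[0,0,0]},{"grip":0,"linear":[-20,22,0],"rot":[0,0,0]},{"grip":0,"linear":[-20,22,0],"rot":[0,0,0]}]'
python3 -m creep '[{"grip":0,"linear":[-21,22,0],"rot":[0,0,0]},{"grip":0,"linear":[-21,22,0],"rot":[0,0,0]},{"grip":0,"linear":[-21,22,0],"rot":[0,0,0]},{"grip":0,"linear":[-21,22,0],"rot":[0,0,0]},{"grip":0,"linear":[-21,22,0],"rot":[0,0,0]},{"grip":0,"linear":[-21,22,0],"rot":[0,0,0]},{"grip":0,"linear":[-21,22,0],"rot":[0,0,0]},{"grip":0,"linear":[-20,21,0],"rot":[0,0,0]},{"grip":0,"linear":[0,0,0],"rot":[0,0,0]},{"grip":0,"linear":[0,0,0],"rot":[0,0,0]},{"grip":0,"linear":[0,0,0],"rot":[0,0,0]}]'
```

```text
time_s: 2.1
eef_pos: [424.4, 259.0, 231.2]
ee_rot: [-0.0, 0.706, 0.708, -0.0]
force: [0.7, 0.2, 0.2]
grip_width: 0.002
time_s: 3.02
eef_pos: [598.1, 93.6, 231.0]
ee_rot: [-0.0, 0.707, 0.708, -0.0]
force: [-0.1, -0.7, -0.3]
grip_width: 0.0
```

```bash
python3 -m creep '[{"grip":0,"linear":[-1,1,15],"rot":[0,0,0]},{"grip":0,"linear":[0,0,15],"rot":[0,0,0]},{"grip":0,"linear":[0,0,15],"rot":[0,0,0]},{"grip":0,"linear":[0,0,15],"rot":[0,0,0]},{"grip":0,"linear":[0,0,15],"rot":[0,0,0]},{"grip":0,"linear":[0,0,15],"rot":[0,0,0]},{"grip":0,"linear":[0,0,10],"rot":[0,0,0]},{"grip":0,"linear":[0,0,10],"rot":[0,0,0]},{"grip":0,"linear":[0,0,8],"rot":[0,0,0]},{"grip":0,"linear":[0,0,4],"rot":[0,0,0]},{"grip":0,"linear":[0,0,0],"rot":[0,0,0]},{"grip":0,"linear":[0,0,0],"rot":[0,0,0]}]'
python3 - <<'E'
from h import *
for n in ("scene","top"):
    p,d=imaging.capture(n); x,y=(300,150) if n=="scene" else (200,130)
    cv2.imwrite(f"pics/{n}1.png",cv2.resize(p[y:y+130,x:x+180,::-1],None,fx=4,fy=4,interpolation=cv2.INTER_CUBIC))
E
```

```text
time_s: 4.02
eef_pos: [599.7, 92.2, 109.7]
ee_rot: [0.0, 0.707, 0.707, 0.0]
force: [-0.5, 0.7, 0.4]
grip_width: 0.001
```

View pics/scene1.png

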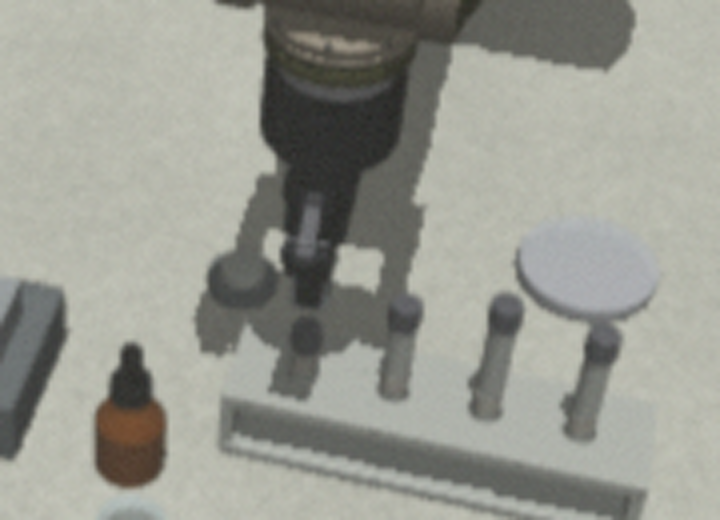

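View pics/top1.png

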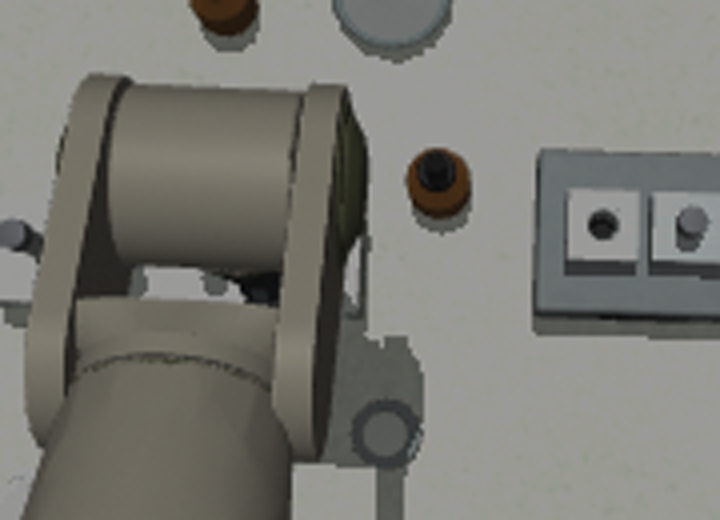

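In the scene crop the fingertips end at (308,303), directly over the short stopper at (306,335) with a small gap. In the top view the arm hides the tip. The neighbouring tubes are clear. I'll lower 4 mm and hold.

```bash
python3 -m creep '[{"grip":0,"linear":[0,0,4],"rot":[0,0,0]},{"grip":0,"linear":[0,0,0],"rot":[0,0,0]},{"grip":0,"linear":[0,0,0],"rot":[0,0,0]},{"grip":0,"linear":[0,0,0],"rot":[0,0,0]},{"grip":0,"linear":[0,0,0],"rot":[0,0,0]},{"grip":0,"linear":[0,0,0],"rot":[0,0,0]},{"grip":0,"linear":[0,0,0],"rot":[0,0,0]},{"grip":0,"linear":[0,0,0],"rot":[0,0,0]},{"grip":0,"linear":[0,0,0],"rot":[0,0,0]},{"grip":0,"linear":[0,0,0],"rot":[0,0,0]},{"grip":0,"linear":[0,0,0],"rot":[0,0,0]},{"grip":0,"linear":[0,0,0],"rot":[0,0,0]}]'
python3 -m creep '[{"grip":0,"linear":[0,0,0],"rot":[0,0,0]},{"grip":0,"linear":[0,0,0],"rot":[0,0,0]},{"grip":0,"linear":[0,0,0],"rot":[0,0,0]},{"grip":0,"linear":[0,0,0],"rot":[0,0,0]},{"grip":0,"linear":[0,0,0],"rot":[0,0,0]},{"grip":0,"linear":[0,0,0],"rot":[0,0,0]},{"grip":0,"linear":[0,0,0],"rot":[0,0,0]},{"grip":0,"linear":[0,0,0],"rot":[0,0,0]},{"grip":0,"linear":[0,0,0],"rot":[0,0,0]},{"grip":0,"linear":[0,0,0],"rot":[0,0,0]},{"grip":0,"linear":[0,0,0],"rot":[0,0,0]},{"grip":0,"linear":[0,0,0],"rot":[0,0,0]}]'
python3 -m creep '[{"grip":0,"linear":[0,0,0],"rot":[0,0,0]},{"grip":0,"linear":[0,0,0],"rot":[0,0,0]},{"grip":0,"linear":[0,0,0],"rot":[0,0,0]},{"grip":0,"linear":[0,0,-15],"rot":[0,0,0]},{"grip":0,"linear":[0,0,-15],"rot":[0,0,0]},{"grip":0,"linear":[0,0,-20],"rot":[0,0,0]},{"grip":0,"linear":[0,0,-20],"rot":[0,0,0]},{"grip":0,"linear":[0,0,-20],"rot":[0,0,0]},{"grip":0,"linear":[0,0,-15],"rot":[0,0,0]},{"grip":0,"linear":[0,0,0],"rot":[0,0,0]},{"grip":0,"linear":[0,0,0],"rot":[0,0,0]}]'
```

```text
time_s: 5.12
eef_pos: [599.5, 92.2, 105.3]
ee_rot: [-0.0, 0.707, 0.707, -0.0]
force: [0.2, 0.1, 0.3]
grip_width: 0.001
time_s: 6.12
eef_pos: [599.6, 92.2, 105.3]
ee_rot: [-0.0, 0.707, 0.707, -0.0]
force: [1.3, 0.8, -0.8]
grip_width: 0.002
time_s: 7.03
eef_pos: [599.7, 92.2, 210.4]
ee_rot: [0.0, 0.707, 0.707, 0.0]
force: [0.5, -0.5, 0.2]
grip_width: 0.001
```

```bash
python3 -m creep '[{"grip":0,"linear":[-15,2,0],"rot":[0,0,0]},{"grip":0,"linear":[-25,2,0],"rot":[0,0,0]},{"grip":0,"linear":[-25,2,0],"rot":[0,0,0]},{"grip":0,"linear":[-25,2,0],"rot":[0,0,0]},{"grip":0,"linear":[-25,2,0],"rot":[0,0,0]},{"grip":0,"linear":[-25,2,0],"rot":[0,0,0]},{"grip":0,"linear":[-25,2,0],"rot":[0,0,0]},{"grip":0,"linear":[-22,2,0],"rot":[0,0,0]},{"grip":0,"linear":[-15,1,0],"rot":[0,0,0]},{"grip":0,"linear":[0,0,0],"rot":[0,0,0]},{"grip":0,"linear":[0,0,0],"rot":[0,0,0]}]'
python3 -m creep '[{"grip":0,"linear":[0,0,10],"rot":[0,0,0]},{"grip":0,"linear":[0,0,15],"rot":[0,0,0]},{"grip":0,"linear":[0,0,15],"rot":[0,0,0]},{"grip":0,"linear":[0,0,15],"rot":[0,0,0]},{"grip":0,"linear":[0,0,15],"rot":[0,0,0]},{"grip":0,"linear":[0,0,15],"rot":[0,0,0]},{"grip":0,"linear":[0,0,10],"rot":[0,0,0]},{"grip":0,"linear":[0,0,10],"rot":[0,0,0]},{"grip":0,"linear":[0,0,5],"rot":[0,0,0]},{"grip":0,"linear":[0,0,0],"rot":[0,0,0]},{"grip":0,"linear":[0,0,0],"rot":[0,0,0]}]'
python3 - <<'E'
from h import *
p,d=imaging.capture("scene"); x,y=200,150
cv2.imwrite("pics/scene2.png",cv2.resize(p[y:y+130,x:x+180,::-1],None,fx=4,fy=4,interpolation=cv2.INTER_CUBIC))
E
```

```text
time_s: 7.95
eef_pos: [616.2, -110.3, 209.3]
ee_rot: [-0.001, 0.708, 0.707, -0.0]
force: [-0.2, 0.5, 0.1]
grip_width: -0.001
time_s: 8.87
eef_pos: [616.8, -109.7, 100.6]
ee_rot: [0.0, 0.707, 0.707, 0.0]
force: [-0.6, 0.6, 0.3]
grip_width: 0.007
```

View pics/scene2.png

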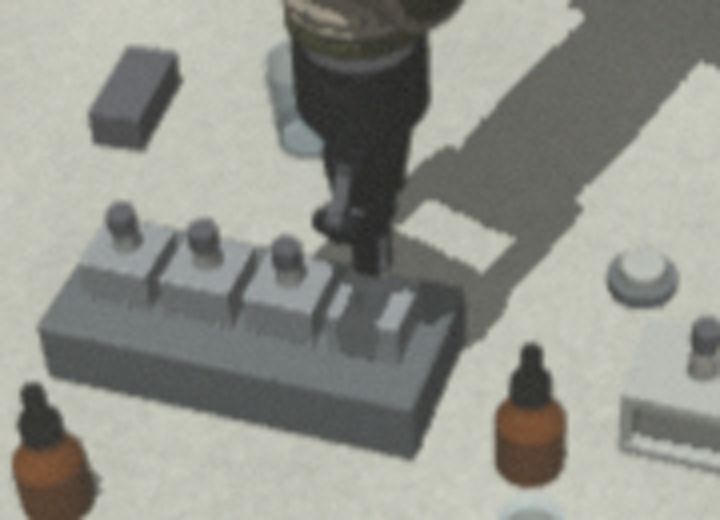

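The fingertips end at (370,272) in the crop, over the empty block, whose well sits in shadow near (372,295). The neighbouring tube at (287,252) is clear. I'll lower 4 mm, hold, then rise.

```bash
python3 -m creep '[{"grip":0,"linear":[0,0,4],"rot":[0,0,0]},{"grip":0,"linear":[0,0,0],"rot":[0,0,0]},{"grip":0,"linear":[0,0,0],"rot":[0,0,0]},{"grip":0,"linear":[0,0,0],"rot":[0,0,0]},{"grip":0,"linear":[0,0,0],"rot":[0,0,0]},{"grip":0,"linear":[0,0,0],"rot":[0,0,0]},{"grip":0,"linear":[0,0,0],"rot":[0,0,0]},{"grip":0,"linear":[0,0,0],"rot":[0,0,0]},{"grip":0,"linear":[0,0,0],"rot":[0,0,0]},{"grip":0,"linear":[0,0,0],"rot":[0,0,0]},{"grip":0,"linear":[0,0,0],"rot":[0,0,0]},{"grip":0,"linear":[0,0,0],"rot":[0,0,0]}]'
python3 -m creep '[{"grip":0,"linear":[0,0,0],"rot":[0,0,0]},{"grip":0,"linear":[0,0,0],"rot":[0,0,0]},{"grip":0,"linear":[0,0,0],"rot":[0,0,0]},{"grip":0,"linear":[0,0,0],"rot":[0,0,0]},{"grip":0,"linear":[0,0,0],"rot":[0,0,0]},{"grip":0,"linear":[0,0,0],"rot":[0,0,0]},{"grip":0,"linear":[0,0,0],"rot":[0,0,0]},{"grip":0,"linear":[0,0,0],"rot":[0,0,0]},{"grip":0,"linear":[0,0,0],"rot":[0,0,0]},{"grip":0,"linear":[0,0,0],"rot":[0,0,0]},{"grip":0,"linear":[0,0,0],"rot":[0,0,0]},{"grip":0,"linear":[0,0,0],"rot":[0,0,0]}]'
python3 -m creep '[{"grip":0,"linear":[0,0,0],"rot":[0,0,0]},{"grip":0,"linear":[0,0,0],"rot":[0,0,0]},{"grip":0,"linear":[0,0,0],"rot":[0,0,0]},{"grip":0,"linear":[0,0,-15],"rot":[0,0,0]},{"grip":0,"linear":[0,0,-15],"rot":[0,0,0]},{"grip":0,"linear":[0,0,-20],"rot":[0,0,0]},{"grip":0,"linear":[0,0,-20],"rot":[0,0,0]},{"grip":0,"linear":[0,0,-20],"rot":[0,0,0]},{"grip":0,"linear":[0,0,-15],"rot":[0,0,0]},{"grip":0,"linear":[0,0,0],"rot":[0,0,0]},{"grip":0,"linear":[0,0,0],"rot":[0,0,0]}]'
```

```text
time_s: 9.92
eef_pos: [616.6, -109.8, 96.3]
ee_rot: [-0.0, 0.707, 0.707, -0.0]
force: [0.2, 0.0, -1.0]
grip_width: 0.0
time_s: 10.92
eef_pos: [616.6, -109.8, 96.3]
ee_rot: [0.0, 0.707, 0.707, 0.0]
force: [-0.9, 0.4, 0.9]
grip_width: 0.001
time_s: 11.83
eef_pos: [616.6, -109.9, 201.3]
ee_rot: [0.0, 0.707, 0.707, 0.0]
force: [-0.4, -0.7, -0.7]
grip_width: -0.001
```

```bash
python3 -m creep '[{"grip":0,"linear":[18,-16,0],"rot":[0,0,0]},{"grip":0,"linear":[18,-16,0],"rot":[0,0,0]},{"grip":0,"linear":[18,-16,0],"rot":[0,0,0]},{"grip":0,"linear":[18,-16,0],"rot":[0,0,0]},{"grip":0,"linear":[18,-17,0],"rot":[0,0,0]},{"grip":0,"linear":[18,-17,0],"rot":[0,0,0]},{"grip":0,"linear":[18,-17,0],"rot":[0,0,0]},{"grip":0,"linear":[18,-16,0],"rot":[0,0,0]},{"grip":0,"linear":[0,0,0],"rot":[0,0,0]},{"grip":0,"linear":[0,0,0],"rot":[0,0,0]}]'
python3 -m creep '[{"grip":0,"linear":[0,0,15],"rot":[0,0,0]},{"grip":0,"linear":[0,0,20],"rot":[0,0,0]},{"grip":0,"linear":[0,0,20],"rot":[0,0,0]},{"grip":0,"linear":[0,0,20],"rot":[0,0,0]},{"grip":0,"linear":[0,0,20],"rot":[0,0,0]},{"grip":0,"linear":[0,0,20],"rot":[0,0,0]},{"grip":0,"linear":[0,0,20],"rot":[0,0,0]},{"grip":0,"linear":[0,0,15],"rot":[0,0,0]},{"grip":0,"linear":[0,0,10],"rot":[0,0,0]},{"grip":0,"linear":[0,0,10],"rot":[0,0,0]},{"grip":0,"linear":[0,0,0],"rot":[0,0,0]},{"grip":0,"linear":[0,0,0],"rot":[0,0,0]}]'
python3 - <<'E'
from h import *
p,d=imaging.capture("scene"); x,y=270,130
cv2.imwrite("pics/scene3.png",cv2.resize(p[y:y+130,x:x+180,::-1],None,fx=4,fy=4,interpolation=cv2.INTER_CUBIC))
E
```

```text
time_s: 12.67
eef_pos: [484.9, 34.7, 200.4]
ee_rot: [-0.001, 0.707, 0.708, -0.0]
force: [0.7, -0.2, 0.2]
grip_width: -0.002
time_s: 13.67
eef_pos: [485.7, 33.9, 31.2]
ee_rot: [-0.0, 0.707, 0.707, -0.0]
force: [0.2, 1.0, 0.4]
grip_width: -0.001
```

View pics/scene3.png

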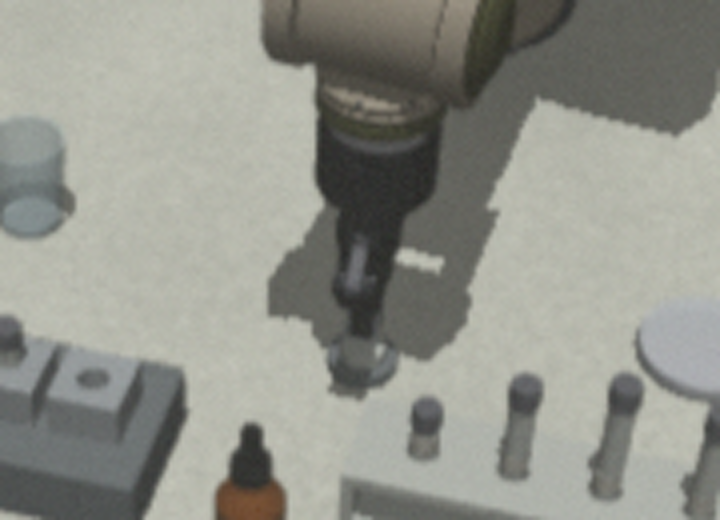

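The fingertips at (362,333) in the crop are just above the button cap at (362,350), so I can press. The tip is at 31 mm and needs to reach about 15.5 mm.

```bash
python3 -m creep '[{"grip":0,"linear":[0,0,4],"rot":[0,0,0]},{"grip":0,"linear":[0,0,3],"rot":[0,0,0]},{"grip":0,"linear":[0,0,2],"rot":[0,0,0]},{"grip":0,"linear":[0,0,2],"rot":[0,0,0]},{"grip":0,"linear":[0,0,2],"rot":[0,0,0]},{"grip":0,"linear":[0,0,0],"rot":[0,0,0]},{"grip":0,"linear":[0,0,0],"rot":[0,0,0]}]'
```

```text
time_s: 14.3
eef_pos: [485.7, 34.2, 18.4]
ee_rot: [0.0, 0.707, 0.707, 0.0]
force: [-0.3, 1.1, 3.6]
grip_width: 0.005
```

Spring contact reads 3.6 N at 18.4 mm. I'll go deeper in small steps.

```bash
python3 -m creep '[{"grip":0,"linear":[0,0,1],"rot":[0,0,0]},{"grip":0,"linear":[0,0,1],"rot":[0,0,0]},{"grip":0,"linear":[0,0,0.5],"rot":[0,0,0]},{"grip":0,"linear":[0,0,0],"rot":[0,0,0]},{"grip":0,"linear":[0,0,0],"rot":[0,0,0]}]'
```

```text
time_s: 14.72
eef_pos: [485.7, 34.2, 16.0]
ee_rot: [0.0, 0.707, 0.707, 0.0]
force: [-0.9, -0.1, 6.2]
grip_width: 0.001
```

```bash
python3 -m creep '[{"grip":0,"linear":[0,0,0.5],"rot":[0,0,0]},{"grip":0,"linear":[0,0,0.5],"rot":[0,0,0]},{"grip":0,"linear":[0,0,0],"rot":[0,0,0]},{"grip":0,"linear":[0,0,0],"rot":[0,0,0]}]'
```

```text
time_s: 15.05
eef_pos: [485.8, 34.2, 15.8]
ee_rot: [0.0, 0.707, 0.707, 0.0]
force: [-4.4, 0.9, 17.2]
grip_width: -0.002
```

The button is on its stop: force climbed to 17 N with only 0.2 mm more travel. I'll release and rise clear.

```bash
python3 -m creep '[{"grip":0,"linear":[0,0,-3],"rot":[0,0,0]},{"grip":0,"linear":[0,0,-5],"rot":[0,0,0]},{"grip":0,"linear":[0,0,-10],"rot":[0,0,0]},{"grip":0,"linear":[0,0,-20],"rot":[0,0,0]},{"grip":0,"linear":[0,0,-20],"rot":[0,0,0]},{"grip":0,"linear":[0,0,-20],"rot":[0,0,0]},{"grip":0,"linear":[0,0,-20],"rot":[0,0,0]},{"grip":0,"linear":[0,0,-20],"rot":[0,0,0]},{"grip":0,"linear":[0,0,-10],"rot":[0,0,0]},{"grip":0,"linear":[0,0,0],"rot":[0,0,0]},{"grip":0,"linear":[0,0,0],"rot":[0,0,0]},{"grip":0,"linear":[0,0,0],"rot":[0,0,0]}]'
python3 - <<'E'
from h import *
p,d=imaging.capture("scene"); cv2.imwrite("pics/scene4.png",p[:,:,::-1])
a=np.load("scene0.npz"); df=np.abs(p.astype(int)-a["p"]).max(2)
m=(df>40).astype(np.uint8); k,l,st,ce=cv2.connectedComponentsWithStats(m)
for i in range(1,k):
    if st[i,4]>8: print(st[i],ce[i].round())
C=cloud("scene",d); print("button z",np.median(C[216:219,359:362,2]), "before",np.median(cloud("scene",a["d"])[216:219,359:362,2]))
E
```

```text
time_s: 16.05
eef_pos: [485.0, 34.2, 141.7]
ee_rot: [-0.001, 0.707, 0.707, -0.001]
force: [-0.5, 0.4, -0.4]
grip_width: -0.001
[378   0  14  14 130] [385.   5.]
[ 336    0   87  117 2840] [378.  64.]
[418   0  37  34 743] [440.  17.]
[452   0  34  36 700] [469.  20.]
[ 534    0   96  101 3831] [579.  38.]
[418  16   6  10  17] [420.  21.]
[339  27  30  52 376] [353.  52.]
[368  55  18  14  88] [376.  61.]
[420  56  21   5  30] [430.  58.]
[439  57  36  26 198] [453.  72.]
[382  58  14   3  23] [388.  59.]
[472  75   6  11  32] [474.  80.]
[599  75   7  15  63] [601.  81.]
[436  84   3  11  13] [437.  89.]
[ 338   93  217  125 8261] [423. 147.]
[429  96   8   7  31] [433.  99.]
[585 102   3   6  11] [586. 104.]
[358 111  15   4  36] [365. 113.]
button z 25.317810851844204 before 26.851773934361187
```

View pics/scene4.png

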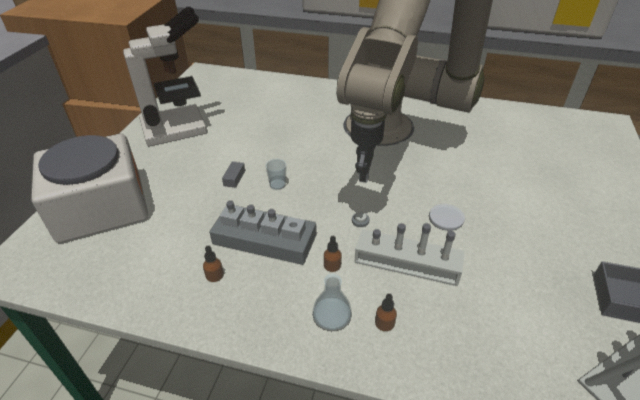

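All tubes and bystanders look unmoved: no image differences except the arm and its shadow, including over the button at (360,217). The button depth differs by 1.5 mm from the start, so I'll average over several pictures before handing in.

```bash
python3 - <<'E'
from h import *
from rig import ctrl,sensors
b=cloud("scene",np.load("scene0.npz")["d"])[214:219,357:364,2]
z=[cloud("scene",imaging.capture("scene")[1])[214:219,357:364,2] for _ in range(6)]
print(b.mean(),[q.mean().round(1) for q in z]); print(sensors.sense()["force"])
if abs(np.mean(z)-b.mean())<3: print(ctrl.finish_job())
else: print("hold")
E
```

```text
49.62196058383082 [np.float64(25.1), np.float64(25.7), np.float64(25.1), np.float64(49.0), np.float64(49.0), np.float64(24.9)]
[ 0.65810152  0.10479353 -0.12582353]
hold
```

The mean was skewed by missing depth pixels, so I'll use medians instead.

```bash
python3 - <<'E'
from h import *
from rig import ctrl
f=lambda d:np.median(cloud("scene",d)[214:219,357:364,2])
b=f(np.load("scene0.npz")["d"]); z=[f(imaging.capture("scene")[1]) for _ in range(6)]
print(b,np.round(z,1))
if abs(np.median(z)-b)<1.5: print(ctrl.finish_job())
E
```

```text
25.941355977841642 [25.1 24.3 25.1 25.2 24.9 25. ]
the job is handed in; nothing more can be done
None
```

I pointed at the shortest tube, then at the empty well, then pressed and released the call button, and handed the job in with the arm clear at about 142 mm. No verdict is reported.

- **Shortest tube:** it stood at the inner end of the rack. I held the closed fingertips about 15 mm above its stopper for just over 2 s.
- **Empty well:** it was at the inner end of the heater. I held the fingertips about 16 mm above its mouth for just over 2 s.
- **Call button:** I pressed it to its stop. The force rose to about 17 N at a tip height of 15.8 mm, against 4 N needed for fully down. Then I let it come up.

**Last checks**
- **Scene:** the final scene picture differs from the first only where the arm and its shadow are. Nothing else had visibly moved, and the force was near zero.
- **Button height:** the median was about 25.0 mm, against 25.9 mm at the start. That is within depth noise and far from the 6 mm of full travel.
- **Checks that disagreed:** an early reading of the button differed by 1.5 mm. An averaged check then failed because some depth pixels were missing, so I repeated it with medians before handing in.
- **Position uncertainty:** the two cameras disagreed by up to 6 mm on the tube and the well, so I aimed at the midpoint.

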